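# Lock the pattern jig

## Task

Lock the leather pattern down in the marking jig: with your fingertips push the bolt's square steel knob along the long leg of its L-shaped slot to the corner, then push it sideways along the short leg until it is fully home at the closed end. Only push the knob, never pinch it between the fingers, and leave the other things on the jig and the bench where they are.

Things in the scene. Friction and masses are not known exactly. Their poses are not given: they have to be found in the camera images.
- jig: fixed marking jig: plywood board 300 (x) x 240 (y) x 12 mm; origin under its centre, at bench level; x axis along the slot's long leg towards the pattern, y along the short leg from the corner to the closed end, z up. An aluminium lock plate with the slot, top 34 mm above the bench, covers x -145 to 0, y -60 to 60 mm; the hide and pale pattern (top at 21 mm) lie at x 20 to 146 mm.
- slot_start (a point): pin's place at the near end of the long leg, on the plate's top (34 mm above the bench), at x -120, y -20 mm of the jig. The slot is 14 mm wide
- slot_corner (a point): pin's place at the corner of the L, on the plate's top, at x -50, y -20 mm of the jig
- slot_end (a point): pin's place at the closed end of the short leg, on the plate's top, at x -50, y 20 mm of the jig; the knob belongs here when locked. A steel keeper, 34 mm high, stands at x 3 to 17, y 10 to 50 mm
- knob_top (a point): centre of the knob's top, 70 mm above the bench. Square steel block with notched corners, 24 x 24 mm over its faces (each 18 mm wide), 38 to 70 mm above the bench, faces square to the jig's axes; it does not turn. Its 10 mm pin is captive in the slot with 2 mm play a side: it only slides, with 2 N of friction, and stays where left. A flat steel tongue under the plate moves with it.
- bolt_run (a joint): knob's travel along the long leg (jig x), m: 0 at slot_start, 0.070 at the corner; the slot stops it at about -0.002 and 0.072
- bolt_cross (a joint): knob's travel along the short leg (jig y), m: 0 in the long leg, 0.040 at the closed end; stopped at about 0.042. It can grow only at the corner.
- knob_near: the knob's face that looks along the jig's -x: origin at the middle of its 3 mm thick plate, 54 mm above the bench, 10.5 mm from the knob's axis
- knob_far: the knob's face that looks along the jig's +x: origin at the middle of its 3 mm thick plate, 54 mm above the bench, 10.5 mm from the knob's axis
- knob_right: the knob's face that looks along the jig's -y: origin at the middle of its 3 mm thick plate, 54 mm above the bench, 10.5 mm from the knob's axis
- knob_left: the knob's face that looks along the jig's +y: origin at the middle of its 3 mm thick plate, 54 mm above the bench, 10.5 mm from the knob's axis
- weight: brass pattern weight, a 48 mm disc with a small grip, 44 mm tall, standing on the pattern; origin at the underside; leave it alone
- edger: small hand tool with a wooden handle lying on the jig's board beside the lock plate, 95 mm long, up to 18 mm tall; origin at the underside; leave it alone
- spool: thread spool standing on the jig's board on the other side of the lock plate, 36 mm across, 42 mm tall; origin at the underside; leave it alone
- hammer: hammer lying on the bench; origin at the underside; leave it alone
- glue_jar: amber jar, 64 mm across, 85 mm tall; origin at the underside; leave it alone
- mug: mug, 80 mm across, 90 mm tall; origin at the underside; leave it alone
- brush: brush lying on the bench; origin at the underside; leave it alone
- rivet_tray: low grey tray, 110 x 80 x 30 mm; origin at the underside; leave it alone

How it is judged:
On the way, in this order (a step that is already met when the one before it is completed fails the run):
1. the knob has been pushed along the long leg to the corner (value of joint bolt_run above 0.062 m), for 0.05 s.
2. the knob has been pushed along the short leg to its end (value of joint bolt_cross above 0.035 m), for 0.2 s.
At the end, for the whole second after the job is handed in: The bolt's knob rests at the closed end of the short leg (within 5 mm of full travel across and 6 mm along), and every other thing is within 20 mm of where it stood (value of joint bolt_run above 0.064 m and value of joint bolt_cross above 0.035 m and velocity of joint each of bolt_cross, bolt_run below 0.01 m/s and distance of each of weight, edger, spool, hammer, glue_jar, mug, brush, rivet_tray from where it was at the start of the episode below 0.02 m); the robot touches nothing.
It fails at once if the knob was pinched between the fingers (more than 1 N on two opposite faces at once) ((contact force between the fingers and knob_near above 1 N and contact force between the fingers and knob_far above 1 N) or (contact force between the fingers and knob_left above 1 N and contact force between the fingers and knob_right above 1 N)).
It fails at once if another thing was moved, lifted or carried (more than 20 mm) (distance of any of weight, edger, spool, hammer, glue_jar, mug, brush, rivet_tray from where it was at the start of the episode above 0.02 m).
It also fails if it takes over 40 s, if anything falls off the work surface, if the arm or the gripper's body presses on something with over 40 N, if the wrist force passes 120 N, or if a joint passes its speed limit or range.

## Robot

A 7-joint arm with a two-finger parallel gripper is mounted at the origin on the work surface. World frame = base frame: x ahead of the robot, y to its left, z up, the work surface at z = 0. Lengths are in m, angles in rad, forces in N, time in s.
With the tool pointing down it reaches from about 0.4 to 0.9 m from the base axis. Payload 5.6 kg.
Tool frame: the origin (TCP) lies at the very end of the fingers, on their centre line; the grasp point (between the pads) lies 19 mm behind it (manip.pinch_z is the distance from the TCP to the grasp point, in m); z points along the fingers, y is the line along which they close (so a half turn about z gives the same grasp; the last joint's range is limited). The gripper opens to 92 mm and grips with 3 to 60 N. Pads are 20 mm wide; open, the fingers measure 128 mm over their backs; the gripper's body (75 mm by 189 mm) begins 69 mm behind the grasp point.
Start: joints at [-1.211, 0.468, -0.012, 1.603, 0.006, 1.071, -0.056], TCP at [0.255, 0.598, 0.215] pointing down, gripper open.
Joint ranges: [-2.53, 2.53], [-0.31, 2.02], [-1.57, 1.55], [0.28, 2.44], [-1.29, 4.43], [0.15, 1.84], [-2.92, 2.92]. Speed limits (rad/s): [2.57, 2.57, 3.14, 3.14, 3.14, 3.14, 3.14].

## Interface

Orientations are given as a unit quaternion [x, y, z, w].
In Python, from rig import monitor, optics, order, manip gives the robot as it stands. The module is installed in compiled form; this text tells all that it offers.
- The arm moves only by the shell command python3 -m creep 'ROWS' [FORCE]. ROWS is JSON, a list of rows, each a list of 7 numbers: the finger opening in cm, from 0 to 9.19, then the shift along the tool's x, y, z in cm, then the turn, a rotation vector about the tool's x, y, z in rad. In form: [[hand, tx, ty, tz, rx, ry, rz], ...]. A call has 1 to 8 rows; each row shifts and turns the commanded pose from where the row before left it, along the tool's axes as they then stand; what a row does not reach is not made up. A row lasts 1/8 s, in which the tool goes at most 62.5 mm and 10.7 degrees, less where a joint would pass 70% of its speed; a pose out of reach is approached as far as the arm can. A call is refused whole if a number of a shift passes 6.25 or a number of a turn 0.188, either way. A call with a gripper value outside its range is refused whole. The fingers move at their own pace and stop on an object; FORCE is the grip in N (left out, the last holds). Time passes only in rows, so rows that do not move let the fingers close. It gives the time, the measured TCP pose, the force, the opening and the grip force at its end, in the units of the state.
- monitor.sense(): the state, without advancing time (a new reading comes with each control period).
- optics.grab_frame(name): name is "scene" or "top" or "wrist"; returns the picture (400x640x3 uint8, blue, green, red); there is no depth.
- optics.camera_model(name): a dict with "fx", "fy", "cx", "cy" (pixels), "R" (3x3) and "t" (3): a world point X has camera coordinates R X + t; the wrist camera has in their place "T_tool_cam" (4x4, takes a point from camera to tool coordinates, whose origin is the TCP and whose axes are the flange's). Camera axes: x right, y down, z forward; pixel columns grow to the right and rows downward; lengths in m; the calibration is good to about 2 mm. A picture is of the moment at which its call begins: read the wrist's pose just before it. camera_model takes no time and is no camera call.
- order.finish_job(): hands the job in; it is judged then, once.
Trained networks look in the newest picture that a camera, given by its name, has taken for a name from the list of things; names that differ only in an ending like _2 or _b are one class to them, and where a whole thing is asked for, a point or a joint stands for the part that bears it (a point fixed in the world has none). Each returns a list of dicts, best first, with "p" (0 to 1); they miss things now and then, are a little off and sometimes report something else, mostly with a low value. They report only what shows in the picture. A call takes as long as a camera call.
- optics.cut_out(target, camera): "region" (400x640 bool, what is visible of it) and "bbox" ([left, top, right, bottom] in pixels, round what is visible of it).
The state is a dict: "time": time; "joints": joint angles; "joint_velocities": joint speeds; "effort": joint torques, N m; "tool_pos": TCP position; "tcp_rot": TCP orientation; "contact_force": force on the tool from outside, world axes, zero at the start; "moment": the same for the moment, N m; "gripper_width": finger opening in m; "grasp_force": force on a finger pad.
Only numpy, scipy, OpenCV 4.12 (cv2) and the standard library are available. Lean on these libraries where they do the work, as an engineer would, in place of code of your own. Each camera call takes 0.05 s, during which the arm holds its last target. There are 200 camera calls.

## Working session

There is one attempt and no reset: what is moved stays moved. The work goes in short steps, Python scripts to look and compute and a shell command to move; the robot and the scene stay as the last step left them, time stands still between calls to the robot, and variables do not carry over. Pictures are saved under pics/ and viewed, at most 10 in all, crops included, and the job is handed in when it is done.

```bash
mkdir -p pics
cat > h.py <<'E'
from rig import monitor, optics, order, manip
import numpy as np, cv2
from scipy.spatial.transform import Rotation as Rn
def cam(n):
    m=optics.camera_model(n); K=np.array([[m['fx'],0,m['cx']],[0,m['fy'],m['cy']],[0,0,1.]])
    if 'R' in m: return K,np.array(m['R']),np.array(m['t'])
    s=monitor.sense(); T=np.eye(4); T[:3,:3]=Rn.from_quat(s['tcp_rot']).as_matrix(); T[:3,3]=s['tool_pos']
    W=np.linalg.inv(T@np.array(m['T_tool_cam'])); return K,W[:3,:3],W[:3,3]
def proj(c,X):
    K,R,t=c; p=(K@(R@np.atleast_2d(X).T+t[:,None])).T; return p[:,:2]/p[:,2:]
def atz(c,uv,z):
    K,R,t=c; d=R.T@np.linalg.solve(K,[uv[0],uv[1],1]); o=-R.T@t; return o+d*(z-o[2])/d[2]
def tri(cs,uvs):
    A=[];b=[]
    for c,uv in zip(cs,uvs):
        K,R,t=c; d=R.T@np.linalg.solve(K,[uv[0],uv[1],1]); d/=np.linalg.norm(d); P=np.eye(3)-np.outer(d,d); A.append(P); b.append(P@(-R.T@t))
    return np.linalg.solve(sum(A),sum(b))
E
python3 - <<'E'
from h import *
s=monitor.sense(); print(s['tool_pos'],Rn.from_quat(s['tcp_rot']).as_matrix().round(2),s['gripper_width'])
for n in ['top','scene']:
    im=optics.grab_frame(n); cv2.imwrite(f'pics/{n}.png',im)
    for t in ['knob_top','jig','spool','edger','weight','glue_jar','mug','hammer']:
        r=optics.cut_out(t,n)
        print(n,t,[(round(q['p'],2),q['bbox'],int(q['region'].sum())) for q in r[:2]])
E
```

```text
[0.25468686 0.59739213 0.21364047] [[-0.92  0.39 -0.  ]
 [ 0.39  0.92 -0.  ]
 [-0.   -0.   -1.  ]] 0.09179164061688846
top knob_top [(0.57, [297.3, 174.5, 316.2, 210.5], 96), (0.37, [268.5, 188.2, 277.6, 199.0], 84)]
top jig [(0.98, [263.2, 139.7, 342.8, 228.8], 4568)]
top spool [(0.64, [413.6, 221.3, 453.3, 293.8], 652)]
top edger [(0.42, [315.8, 193.5, 328.2, 212.4], 100)]
top weight []
top glue_jar [(0.74, [195.4, 184.8, 222.8, 205.7], 366)]
top mug [(0.95, [182.4, 227.2, 215.8, 249.9], 570)]
top hammer [(0.82, [413.9, 220.6, 453.2, 292.6], 657)]
scene knob_top [(0.79, [320.8, 201.8, 359.3, 253.9], 292)]
scene jig [(0.74, [266.6, 188.8, 400.9, 320.5], 8737)]
scene spool [(0.65, [323.1, 204.1, 359.9, 252.8], 277), (0.6, [372.1, 235.3, 390.0, 249.4], 208)]
scene edger []
scene weight [(0.66, [281.0, 253.8, 300.4, 273.4], 305), (0.25, [479.2, 167.0, 524.6, 228.3], 700)]
scene glue_jar [(0.74, [458.0, 258.2, 492.9, 291.4], 787)]
scene mug [(0.78, [472.4, 202.2, 515.3, 241.3], 1363), (0.18, [320.6, 204.3, 359.0, 252.4], 296)]
scene hammer [(0.9, [196.5, 91.7, 233.6, 154.1], 720), (0.35, [320.9, 204.8, 359.1, 249.9], 308)]
```

Run:
```python
import cv2,numpy as np
a=cv2.imread('pics/top.png')[110:260,170:370]; b=cv2.imread('pics/scene.png')[170:330,250:450]
a=cv2.resize(a,(780,585),interpolation=cv2.INTER_CUBIC); b=cv2.resize(b,(750,600),interpolation=cv2.INTER_CUBIC)
cv2.imwrite('pics/tc.png',a); cv2.imwrite('pics/sc.png',b)
```

```text
(no output)
```

View pics/tc.png

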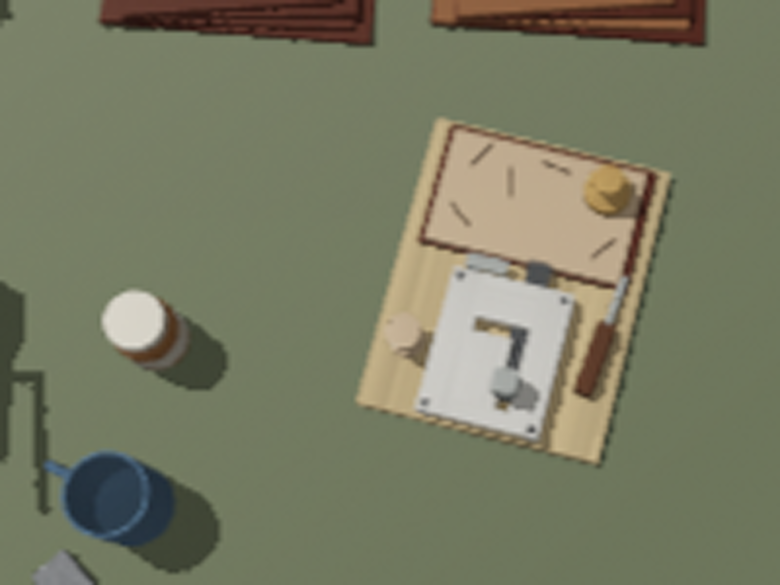

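View pics/sc.png

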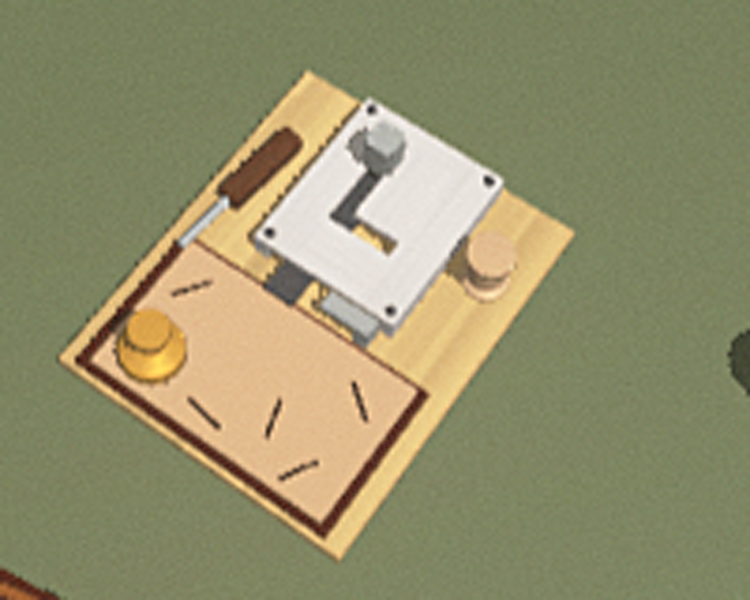

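The top view shows the knob near (300,208) px, at the start of the L slot. The edger is right of the plate, the spool left of it, and the weight on the pattern. The scene view agrees, with the knob at about (352,207). I'll fit the jig pose from the board and plate corners in both views.

Run:
```python
from h import *
from scipy.optimize import least_squares
ct,cs=cam('top'),cam('scene')
T=lambda u,v:(170+u/3.9-.4,110+v/3.9-.4); S=lambda u,v:(250+u/3.75-.4,170+v/3.75-.4)
k=[T(507,381),S(383,137)]; print('knob tri',tri([ct,cs],k),'at z70',atz(ct,k[0],.07),atz(cs,k[1],.07))
obs=[(ct,T(437,118),(.15,.12,.012)),(ct,T(672,174),(.15,-.12,.012)),(ct,T(603,464),(-.15,-.12,.012)),(ct,T(357,402),(-.15,.12,.012)),
(cs,S(308,70),(-.15,-.12,.012)),(cs,S(575,232),(-.15,.12,.012)),(cs,S(340,558),(.15,.12,.0)),(cs,S(60,360),(.15,-.12,.012))]
obs+=[(ct,T(455,265),(0,.06,.034)),(ct,T(577,298),(0,-.06,.034)),(ct,T(418,407),(-.145,.06,.034))]
def f(p,z=True):
    R=Rn.from_euler('z',p[3]).as_matrix()
    return np.concatenate([proj(c,R@np.array(j)+p[:3])[0]-uv for c,uv,j in obs])
c0=np.mean([atz(c,uv,.012) for c,uv,j in obs[:4]],0); a,b=atz(ct,obs[3][1],.012),atz(ct,obs[0][1],.012)
r=least_squares(f,[*c0[:2],0,np.arctan2(*(b-a)[1::-1])],loss='soft_l1'); p=r.x
print('jig',p,np.degrees(p[3])); print(f(p).round(1))
R=Rn.from_euler('z',p[3]).as_matrix()
for n,j in dict(start=(-.12,-.02,.07),corner=(-.05,-.02,.07),end=(-.05,.02,.07)).items(): print(n,R@np.array(j)+[p[0],p[1],0], proj(ct,R@np.array(j)+[p[0],p[1],0]))
print(manip.pinch_z, np.array(optics.camera_model('wrist')['T_tool_cam']).round(3))
```

```text
knob tri [0.54923677 0.07788744 0.06540059] at z70 [0.54876645 0.07599805 0.07      ] [0.55153523 0.08023179 0.07      ]
jig [ 0.65492732  0.07349218 -0.00369446 -0.24076538] -13.794840306291757
[-0.1  0.4 -0.9 -0.  -1.7 -0.2 -0.3  0.5 -1.   0.  -1.1 -0.4 -0.9  0.9
 -0.9 -0.7 -0.4  0.6 -0.9 -0.5 -1.   0.7]
start [0.53361971 0.08268259 0.07      ] [[297.69752253 211.39536561]]
corner [0.60160061 0.06599137 0.07      ] [[302.5306386  193.11092642]]
end [0.61113845 0.1048376  0.07      ] [[291.94770238 190.55618462]]
0.0187 [[ 0.001 -0.958 -0.288  0.082]
 [ 1.     0.001  0.    -0.001]
 [ 0.    -0.288  0.958 -0.169]
 [ 0.     0.     0.     1.   ]]
```

```bash
python3 -m creep '[[0,0,0,0,0,0,-0.16],[0,-2.98,-3.61,0,0,0,0],[0,-2.98,-3.61,0,0,0,0],[0,-2.98,-3.61,0,0,0,0],[0,-2.98,-3.61,0,0,0,0],[0,-2.98,-3.61,0,0,0,0],[0,-2.98,-3.61,0,0,0,0]]' && python3 -m creep '[[0,-2.98,-3.61,0,0,0,0],[0,-2.98,-3.61,0,0,0,0],[0,-2.98,-3.61,0,0,0,0],[0,-2.98,-3.61,0,0,0,0],[0,-2.98,-3.61,0,0,0,0],[0,-2.98,-3.61,0,0,0,0],[0,0,0,0,0,0,0]]'
python3 - <<'E'
from h import *
s=monitor.sense(); print(s['tool_pos'],Rn.from_quat(s['tcp_rot']).as_matrix().round(3),s['gripper_width'])
c=cam('wrist'); im=optics.grab_frame('wrist'); cv2.imwrite('pics/w1.png',im)
np.savez('w1.npz',K=c[0],R=c[1],t=c[2])
for q in optics.cut_out('knob_top','wrist')[:2]: print(q['p'],q['bbox'])
E
```

```text
time: 1.78
tool_pos: [0.377, 0.3434, 0.2149]
tcp_rot: [0.121, 0.993, 0.0, 0.0]
contact_force: [0.7, 0.2, -0.6]
gripper_width: 0.0241
grasp_force: 0.0
time: 2.65
tool_pos: [0.4991, 0.0877, 0.2148]
tcp_rot: [0.125, 0.992, -0.0, 0.001]
contact_force: [-0.2, -0.2, -0.4]
gripper_width: 0.0001
grasp_force: 0.0
[0.49907622 0.08771077 0.21484634] [[-0.969  0.247  0.001]
 [ 0.247  0.969 -0.001]
 [-0.001 -0.001 -1.   ]] 0.00011495396514501745
0.78 [312.5, 213.2, 333.1, 239.1]
0.75 [331.2, 229.8, 333.8, 233.0]
```

View pics/w1.png

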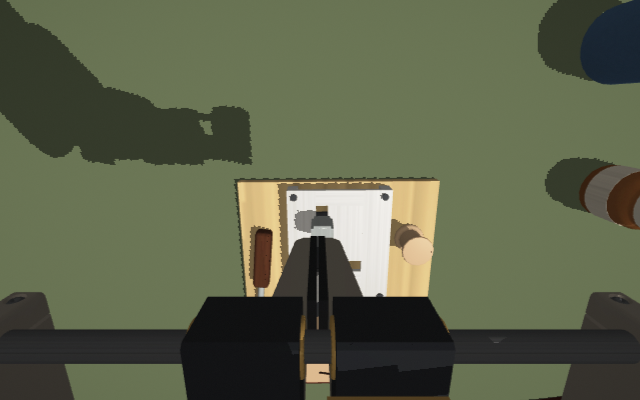

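The wrist view shows the plate square to the image, with near corners at about (287,190) and (391,190). The knob is at about (322,226), just past the fingertips. Now I'll measure it.

Run:
```python
from h import *
d=np.load('w1.npz'); c=(d['K'],d['R'],d['t']); s=monitor.sense(); P=np.array(s['tool_pos']); R=Rn.from_quat(s['tcp_rot']).as_matrix()
f=lambda n,uv,z: print(n,(( atz(c,uv,z)-P)@R*1000).round(1))
print('tcp px',proj(c,P))
f('screwL',(293,197),.034);f('screwR',(385,197),.034);f('plateL',(287,190),.034);f('plateR',(391,190),.034);f('boardL',(237,180),.012);f('boardR',(438,180),.012)
im=cv2.imread('pics/w1.png')
cv2.imwrite('pics/w1c.png',cv2.resize(im[180:280,250:400],(780,520),interpolation=cv2.INTER_CUBIC))
f('slotstart',(322,206),.034); f('knobtop back edge',(322,216),.07); f('knob top front',(322,235),.07)
```

```text
tcp px [[325.06002633 248.9417225 ]]
screwL [-20.8 -32.3 180.6]
screwR [-21.2  71.7 180.7]
plateL [-12.6 -38.8 180.6]
plateR [-13.1  78.  180.7]
boardL [ -5.9 -99.7 202.6]
boardR [ -7.  137.9 202.7]
slotstart [-31.6   0.5 180.6]
knobtop back edge [-3.100e+01  1.000e-01  1.446e+02]
knob top front [-52.1   0.  144.6]
```

View pics/w1c.png

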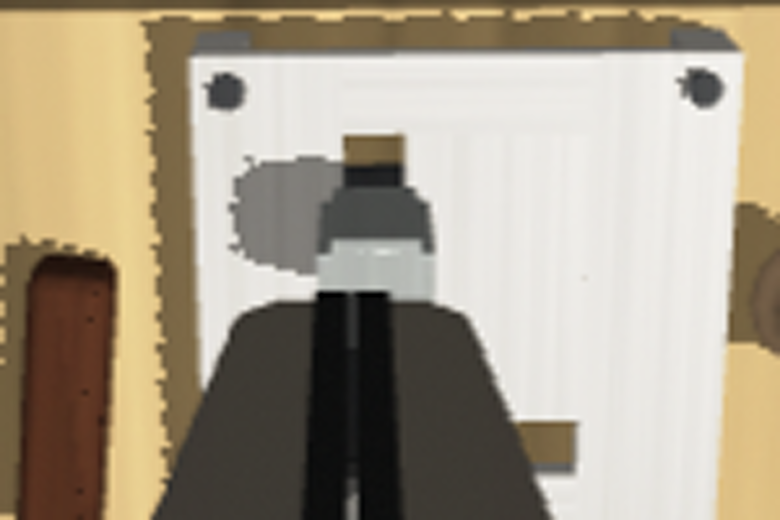

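Wrist view and first fit agree. The knob is at jig x ≈ -104, and the TCP is at jig (-158, -20). Now I'll descend behind the knob and approach it.

```bash
python3 -m creep '[[0,0,0,4.1,0,0,0],[0,0,0,4.1,0,0,0],[0,0,0,4.1,0,0,0],[0,0,0,4.1,0,0,0],[0,0,0,0,0,0,0],[0,-2.0,0,0,0,0,0],[0,0,0,0,0,0,0]]' && python3 -m creep '[[0,-1.0,0,0,0,0,0],[0,-1.0,0,0,0,0,0],[0,-1.0,0,0,0,0,0],[0,-0.8,0,0,0,0,0],[0,0,0,0,0,0,0]]'
python3 - <<'E'
from h import *
s=monitor.sense(); print(s['tool_pos'],s['contact_force'])
c=cam('wrist'); im=optics.grab_frame('wrist'); cv2.imwrite('pics/w2.png',im)
print('tcp px',proj(c,s['tool_pos']))
E
```

```text
time: 3.62
tool_pos: [0.5191, 0.0875, 0.0524]
tcp_rot: [0.121, 0.993, 0.001, 0.002]
contact_force: [0.7, -0.3, 0.4]
gripper_width: 0.0004
grasp_force: 0.0
time: 4.25
tool_pos: [0.5549, 0.0771, 0.0505]
tcp_rot: [0.121, 0.993, -0.0, 0.001]
contact_force: [-0.5, 0.4, 0.1]
gripper_width: 0.0001
grasp_force: 0.0
[0.55494061 0.07708173 0.05046034] [-0.5162446   0.35825986  0.09238113]
tcp px [[318.94966623 252.8221949 ]]
```

View pics/w2.png

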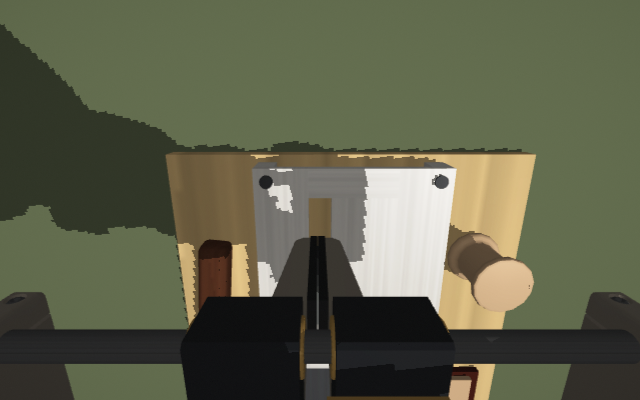

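The fingers are on the slot line at about jig x -100, and the knob is hidden ahead of them. I'll keep pushing towards the corner.

```bash
python3 -m creep '[[0,-0.8,0,0,0,0,0],[0,-0.8,0,0,0,0,0],[0,-0.7,0,0,0,0,0],[0,-0.4,0,0,0,0,0],[0,0,0,0,0,0,0]]'
python3 - <<'E'
from h import *
s=monitor.sense(); print(s['tool_pos'],s['contact_force'])
for n in ['top','scene']: cv2.imwrite(f'pics/{n}2.png',optics.grab_frame(n))
b=cv2.imread('pics/scene2.png')[170:290,270:420]
cv2.imwrite('pics/sc2.png',cv2.resize(b,(750,600),interpolation=cv2.INTER_CUBIC))
c=cam('scene'); R=Rn.from_euler('z',-.245).as_matrix(); 
k=proj(c,R@np.array([-.05,-.02,.07])+[.655,.0735,0])[0]; print('corner px in crop',(k-[270,170])*5)
E
```

```text
time: 4.92
tool_pos: [0.5809, 0.0707, 0.0505]
tcp_rot: [0.121, 0.993, -0.0, 0.0]
contact_force: [-0.3, 0.4, -0.0]
gripper_width: 0.0002
grasp_force: 0.2
[0.58086133 0.07074582 0.05052818] [-0.33729867  0.42306975 -0.02896882]
corner px in crop [350.86211231 247.07164809]
```

View pics/sc2.png

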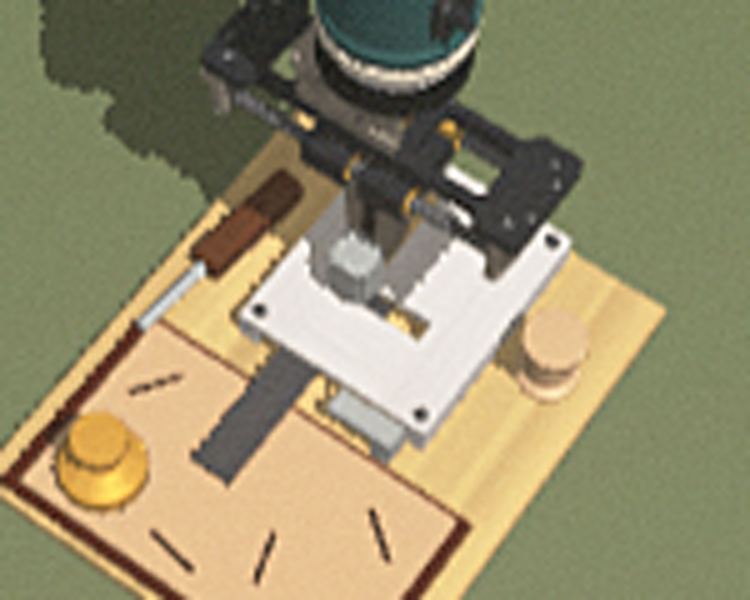

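The knob is at about (353,250) in the crop, against (351,247) predicted for the corner. I'll press gently to find the stop.

```bash
python3 -m creep '[[0,-0.2,0,0,0,0,0],[0,0,0,0,0,0,0]]'; python3 -m creep '[[0,-0.2,0,0,0,0,0],[0,0,0,0,0,0,0]]'
```

```text
time: 5.28
tool_pos: [0.5823, 0.0707, 0.0508]
tcp_rot: [0.121, 0.993, 0.0, 0.0]
contact_force: [-1.9, 0.1, 0.8]
gripper_width: 0.0004
grasp_force: 0.8
time: 5.52
tool_pos: [0.5836, 0.0704, 0.0507]
tcp_rot: [0.121, 0.993, 0.0, -0.001]
contact_force: [-3.3, 0.5, 3.9]
gripper_width: 0.0001
grasp_force: 2.1
```

```bash
python3 -m creep '[[0,-0.2,0,0,0,0,0],[0,0,0,0,0,0,0]]'; python3 -m creep '[[0,-0.2,0,0,0,0,0],[0,0,0,0,0,0,0]]'
```

```text
time: 5.78
tool_pos: [0.584, 0.0703, 0.0505]
tcp_rot: [0.121, 0.993, 0.0, -0.002]
contact_force: [-9.7, 1.9, 8.0]
gripper_width: 0.0002
grasp_force: 4.3
time: 6.02
tool_pos: [0.5842, 0.0702, 0.0505]
tcp_rot: [0.121, 0.993, 0.0, -0.004]
contact_force: [-12.9, 2.3, 11.5]
gripper_width: 0.0002
grasp_force: 6.6
```

The stop is reached: force is rising and the tool has stopped moving. Now I'll back off, go round to the knob's -y side, and check.

```bash
python3 -m creep '[[0,2.2,0,0,0,0,0],[0,2.3,0,0,0,0,0],[0,0,-2.6,0,0,0,0],[0,0,-2.6,0,0,0,0],[0,0,0,0,0,0,0]]' && python3 -m creep '[[0,-3.0,0,0,0,0,0],[0,-3.0,0,0,0,0,0],[0,0,0,0,0,0,0],[0,0,1.0,0,0,0,0],[0,0,0,0,0,0,0]]'
python3 - <<'E'
from h import *
s=monitor.sense(); print(s['tool_pos'],s['contact_force'])
R=Rn.from_euler('z',-.245).as_matrix(); print('tcp jig',(np.array(s['tool_pos'])-[.655,.0735,0])@R)
cv2.imwrite('pics/scene3.png',optics.grab_frame('scene'))
b=cv2.imread('pics/scene3.png')[170:290,270:420]
cv2.imwrite('pics/sc3.png',cv2.resize(b,(750,600),interpolation=cv2.INTER_CUBIC))
E
```

```text
time: 6.65
tool_pos: [0.5326, 0.0273, 0.0509]
tcp_rot: [0.123, 0.992, -0.0, 0.001]
contact_force: [-0.0, 0.2, 0.4]
gripper_width: 0.0001
grasp_force: 0.0
time: 7.28
tool_pos: [0.5919, 0.0271, 0.0504]
tcp_rot: [0.12, 0.993, 0.001, -0.0]
contact_force: [-0.5, 0.9, -0.1]
gripper_width: 0.0008
grasp_force: 0.0
[0.59186081 0.02713311 0.05044623] [-0.53481196  0.89887238 -0.10887721]
tcp jig [-0.0500071  -0.06029706  0.05044623]
```

View pics/sc3.png

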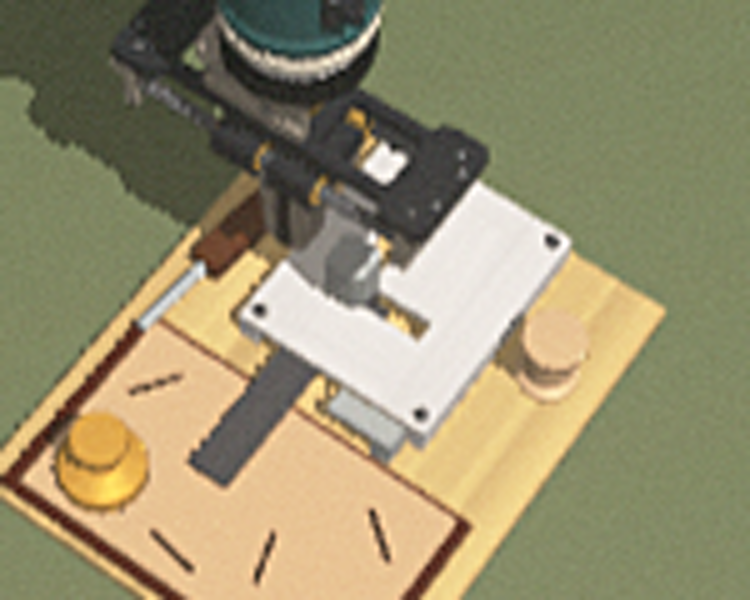

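The knob is still at the corner, with the fingers clear on its -y side. Now pushing along the short leg.

```bash
python3 -m creep '[[0,0,0.9,0,0,0,0],[0,0,0.8,0,0,0,0],[0,0,0.8,0,0,0,0],[0,0,0.8,0,0,0,0],[0,0,0.8,0,0,0,0],[0,0,0.6,0,0,0,0],[0,0,0.3,0,0,0,0],[0,0,0,0,0,0,0]]'; python3 -m creep '[[0,0,0.2,0,0,0,0],[0,0,0,0,0,0,0]]'
```

```text
time: 8.32
tool_pos: [0.6047, 0.074, 0.0506]
tcp_rot: [0.121, 0.993, 0.0, 0.0]
contact_force: [-0.2, -0.7, 0.9]
gripper_width: 0.0005
grasp_force: 0.5
time: 8.57
tool_pos: [0.6049, 0.0752, 0.0505]
tcp_rot: [0.121, 0.993, -0.0, -0.0]
contact_force: [-1.4, -2.4, 1.5]
gripper_width: 0.0005
grasp_force: 1.1
```

```bash
python3 -m creep '[[0,0,0.2,0,0,0,0],[0,0,0,0,0,0,0]]'; python3 -m creep '[[0,0,0.2,0,0,0,0],[0,0,0,0,0,0,0]]';  python3 -m creep '[[0,0,0.2,0,0,0,0],[0,0,0,0,0,0,0]]'
```

```text
time: 8.82
tool_pos: [0.6054, 0.0772, 0.0505]
tcp_rot: [0.121, 0.993, -0.0, -0.0]
contact_force: [-1.0, -2.0, 1.8]
gripper_width: 0.0007
grasp_force: 1.3
time: 9.07
tool_pos: [0.606, 0.0794, 0.0505]
tcp_rot: [0.121, 0.993, 0.0, 0.0]
contact_force: [-0.7, -2.6, 0.5]
gripper_width: 0.0005
grasp_force: 1.2
time: 9.32
tool_pos: [0.6065, 0.0814, 0.0505]
tcp_rot: [0.121, 0.993, 0.0, 0.0]
contact_force: [-1.0, -2.5, 0.8]
gripper_width: -0.0
grasp_force: 1.2
```

```bash
python3 -m creep '[[0,0,0.2,0,0,0,0],[0,0,0,0,0,0,0]]'; python3 -m creep '[[0,0,0.2,0,0,0,0],[0,0,0,0,0,0,0]]';  python3 -m creep '[[0,0,0.2,0,0,0,0],[0,0,0,0,0,0,0]]'
```

```text
time: 9.57
tool_pos: [0.6068, 0.0826, 0.0505]
tcp_rot: [0.121, 0.993, -0.0, -0.0]
contact_force: [-2.0, -3.5, 0.6]
gripper_width: 0.0006
grasp_force: 2.0
time: 9.82
tool_pos: [0.6068, 0.0829, 0.0505]
tcp_rot: [0.122, 0.993, -0.001, -0.001]
contact_force: [-2.1, -7.2, 3.5]
gripper_width: 0.0003
grasp_force: 3.8
time: 10.07
tool_pos: [0.6069, 0.0831, 0.0505]
tcp_rot: [0.122, 0.993, -0.002, -0.001]
contact_force: [-3.5, -10.5, 4.7]
gripper_width: 0.0006
grasp_force: 5.5
```

At the stop: force is rising and the fingers aren't moving. I'll retreat sideways, lift, and take a check picture.

```bash
python3 -m creep '[[0,0,-1.5,0,0,0,0],[0,0,-1.5,0,0,0,0],[0,0,0,-4,0,0,0],[0,0,0,-5,0,0,0],[0,3,0,-5,0,0,0],[0,5,0,0,0,0,0],[0,5,0,0,0,0,0],[0,0,0,0,0,0,0]]'
python3 - <<'E'
from h import *
cv2.imwrite('pics/scene4.png',optics.grab_frame('scene'))
b=cv2.imread('pics/scene4.png')[170:330,250:450]
cv2.imwrite('pics/sc4.png',cv2.resize(b,(750,600),interpolation=cv2.INTER_CUBIC))
c=cam('scene'); R=Rn.from_euler('z',-.245).as_matrix(); 
print('end px in crop',(proj(c,R@np.array([-.05,.02,.07])+[.655,.0735,0])[0]-[250,170])*3.75)
E
```

```text
time: 11.08
tool_pos: [0.4716, 0.0902, 0.1909]
tcp_rot: [0.12, 0.993, 0.001, -0.0]
contact_force: [0.4, -0.1, 0.5]
gripper_width: 0.0005
grasp_force: 0.0
end px in crop [385.24649362 214.90672295]
```

View pics/sc4.png

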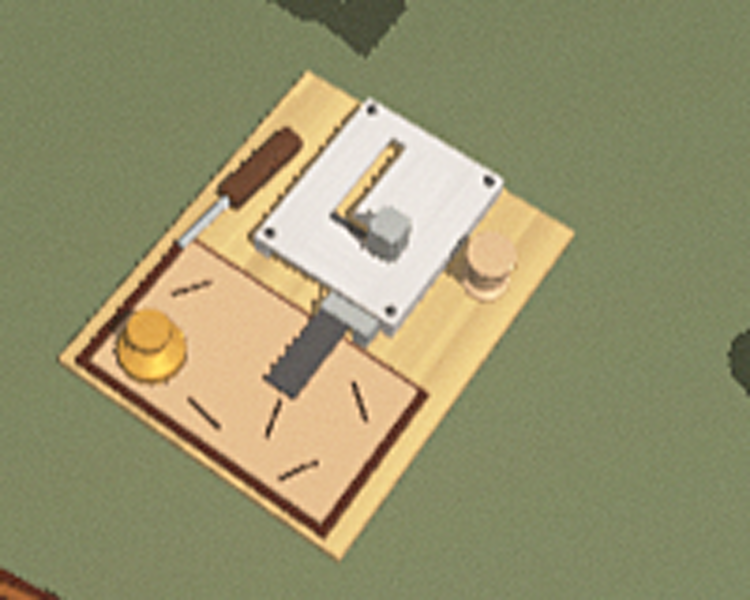

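The knob sits at the closed end, at about (390,223) in the crop, and its tongue is behind the keeper. The weight, edger and spool are where they were.

```bash
python3 -c "
from rig import order; print(order.finish_job())"
```

```text
the job is handed in; nothing more can be done
None
```

The knob was pushed to the corner and then to the stop at the closed end. The final picture shows it there with the tongue behind the keeper and the other things on the jig unmoved. I handed the job in at about 11 s, and the judge returned no verdict.

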